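Find the concealed release on a field meter and open its battery door

TASK

The field meter lying face down on the bench is due for a battery change. With the fingers closed, feel along the flat strip on the near side of its battery door for the flush release button, press it in until the catch lets the door spring up, then push the door back on its hinge as far as it goes and leave it open. Only press and push: do not take hold of the door, and leave all the batteries, spent and fresh, where they are.

Things in the scene. Friction and masses are not known exactly. Their poses are not given: they have to be found in the camera images.
- meter: Portable field meter lying face down, fixed to the bench: grey case between two black rubber end grips, 160 (x) x 272 (y) x 52 mm. Grips 55 mm high, their inner sides at y = -60 and +60; between them the upper panel is flat at z = 52: strip (x -70 to -30), battery door (-29 to +35), solid block (38 to 80). Origin: centre of its underside. x points away from the robot, z up; yaw varies.
- strip_mid (a point): Middle of the plain release strip's surface: meter x = -50, y = 0, z = 52 mm; axes as the meter's. The strip is flat, rigid, 40 (x) x 120 mm (y). The release button is somewhere along it, in the same grey: a rectangle 35 (x) x 45 mm (y), flush (0.8 mm below the surface), its centre at x = 0 and at any y from -35 to +35 mm from here, new each time and not listed: find it by feel.
- release (a joint): Travel of the release button: 0 m = out, 0.006 m = at its stop, straight down against a spring (1.5 N to start, 5 N at the stop); it comes back when let go. At about 4 mm the concealed catch frees the battery door. A fingertip must come down wholly within the button's 36 x 46 mm opening; if it lands on the strip, nothing yields.
- battery_door (a joint): Angle of the battery door: 0 rad = shut, flush with the panel, held by the catch; 1.95 rad = fully back at its stop. Once the catch frees it, the hinge spring lifts it to about 1.0 rad, where it rests on the spring; the spring pushes no further. From there it swings freely (35 g); past about 1.6 rad it falls back to the stop and stays.
- door_hinge (a point): Point on the battery door's hinge line, at mid-width: meter x = 36, y = 0, z = 50 mm. It turns with the door: its x axis points from the free edge to the hinge (the door plate spans x = -65.5 to -1, y = -48 to +48, z = -2 to +2 mm here), y along the hinge.
- door_edge (a point): Middle of the battery door's free edge (robot's side of the meter), on the outer face, 65.5 mm from the hinge line. Moves with the door. The plate is 96 mm wide and 4 mm thick.
- old_0_mid (a point): Centre of spent battery 0 (black and copper AA cell, 14 mm diameter, 50 long), lying loose in the bay under the door, along the meter's y. To be left there.
- old_1_mid (a point): Centre of spent battery 1 (black and copper AA cell, 14 mm diameter, 50 long), lying loose in the bay under the door, along the meter's y. To be left there.
- old_2_mid (a point): Centre of spent battery 2 (black and copper AA cell, 14 mm diameter, 50 long), lying loose in the bay under the door, along the meter's y. To be left there.
- fresh_0_mid (a point): Centre of fresh battery 0 (green and copper AA cell, 14 mm diameter, 50 high), standing loose on the bench to the right of the meter (-y side), centre 25 mm up. To be left standing.
- fresh_1_mid (a point): Centre of fresh battery 1 (green and copper AA cell, 14 mm diameter, 50 high), standing loose on the bench to the right of the meter (-y side), centre 25 mm up. To be left standing.
- fresh_2_mid (a point): Centre of fresh battery 2 (green and copper AA cell, 14 mm diameter, 50 high), standing loose on the bench to the right of the meter (-y side), centre 25 mm up. To be left standing.

How it is judged (in metres and radians):
On the way:
1. the release button is pressed in until the catch lets go (value of joint release above 0.003 m), for 0.05 s.
At the end, for the whole second after the job is handed in: The battery door is at rest at more than 1.8 rad (fully back is 1.95), the release button has come back out to within 1 mm, the three spent batteries lie in the bay (centre within 60 mm of the middle of the meter's underside) and the fresh ones stand upright (value of joint battery_door above 1.8 rad and velocity of joint battery_door between -0.1 and 0.1 rad/s and value of joint release below 0.001 m and distance between each of old_0_mid, old_1_mid, old_2_mid and meter below 0.06 m and angle between each of fresh_0_mid, fresh_1_mid, fresh_2_mid's own z axis and vertical below 0.2 rad); the robot touches nothing.
It fails at once if the door is taken between the fingers (the grasp point lies within the door plate) (x of the grasp point in the frame of door_hinge between -0.0625 and -0.002 m and y of the grasp point in the frame of door_hinge between -0.048 and 0.048 m and z of the grasp point in the frame of door_hinge between -0.003 and 0.003 m).
It fails at once if a spent battery is lifted or shifted by more than 10 mm (distance of any of old_0_mid, old_1_mid, old_2_mid from where it was at the start of the episode above 0.01 m).
It fails at once if a fresh battery is lifted, shifted by more than 15 mm or knocked over (distance of any of fresh_0_mid, fresh_1_mid, fresh_2_mid from where it was at the start of the episode above 0.015 m).
It also fails if it takes over 64 s, if anything falls off the work surface, if the arm or the gripper's body presses on something with over 40 N, if the wrist force passes 120 N, or if a joint passes its speed limit or range.

ROBOT

A 6-joint arm with a two-finger parallel gripper is mounted at the origin on the work surface; the furniture and walls round the work are solid. World frame = base frame: x ahead of the robot, y to its left, z up, the work surface at z = 0. Lengths are in mm, angles in degrees, forces in N, time in s.
With the tool pointing down it reaches from about 350 to 925 mm from the base axis. Payload 6.4 kg.
Tool frame: the origin (TCP) lies midway between the tips of the shut fingers; the grasp point (between the pads) lies 19 mm behind it; z points along the fingers, y is the direction in which the jaws open and shut (so a half turn about z gives the same grasp; the last joint's range is limited). The gripper opens to 94 mm and grips with 3 to 60 N. Pads are 16 mm wide; open, the fingers measure 119 mm over their backs; the gripper's body (75 mm by 177 mm) begins 78 mm behind the grasp point.
Start: joints at [64.223, 14.043, 89.255, -0, 76.702, -9.975], TCP at [177.003, 625.447, 205.455] pointing down, gripper open.
Joint ranges: [-179.41, 179.41], [-58.25, 129.5], [7.25, 145.43], [-54.29, 234.29], [11.92, 165.04], [-157.13, 157.13]. Speed limits (degrees/s): [147.25, 147.25, 180, 180, 180, 180].

INTERFACE

Orientations are given as a 3x3 rotation matrix whose columns are the frame's x, y, z axes.
In Python, from bench import env gives the robot as it stands. The module is installed in compiled form; this text tells all that it offers.
- The arm moves only by the shell command python3 -m jog 'ROWS' [OPENING]. ROWS is a JSON object of lists of equal length, an entry for each row: "delta_pos": the shift along the world's x, y, z in m, a list of three; "roll": the turn about the world's z in rad. In form: {"delta_pos": [[x, y, z], ...], "roll": [roll, ...]}. A call has 1 to 10 rows; each row shifts and turns the commanded pose from where the row before left it; what a row does not reach is not made up. A row lasts 1/12 s, in which the tool goes at most 41.7 mm and 7.16 degrees, less where a joint would pass 70% of its speed; a pose out of reach is approached as far as the arm can. A call is refused whole if a number of a shift passes 0.0417 or a number of a turn 0.125, either way. A call with a gripper value outside its range is refused whole. OPENING is the gripper command: -1 is shut, 1 is fully open, values between are in proportion, set as the call begins (- or left out, the last holds). The fingers move at their own pace and stop on an object; the grip force is fixed at half the most. Time passes only in rows, so rows that do not move let the fingers close. It gives the time, the measured TCP pose, the force and the opening at its end, in the units of the state.
- env.sense(): the state, without advancing time (a new reading comes with each control period).
- env.capture(name): name is "scene" or "top" or "wrist"; returns a dict with "img" (420x560x3 uint8, red, green, blue), "fx", "fy", "cx", "cy" (pixels), "R" (3x3) and "t" (3): a world point X has camera coordinates R X + t; the wrist camera has in their place "T_tool_cam" (4x4, takes a point from camera to tool coordinates, whose origin is the TCP and whose axes are the flange's). Camera axes: x right, y down, z forward; pixel columns grow to the right and rows downward; lengths in mm; the calibration is good to about 2 mm. A picture is of the moment at which its call begins: read the wrist's pose just before it. There is no depth.
- env.job_done(): hands the job in, once; it reports no verdict.
Trained networks look in a picture, given as the dict that the camera call returned (one of the last four; its "shot" number tells which), for a name from the list of things; names that differ only in an ending like _2 or _b are one class to them, and where a whole thing is asked for, a point or a joint stands for the part that bears it (a point fixed in the world has none). Each returns a list of dicts, best first, with "conf" (0 to 1); they miss things now and then, are a little off and sometimes report something else, mostly with a low value. They report only what shows in the picture. A call takes as long as a camera call.
- env.silhouettes(picture, name): "pixels" (420x560 bool, what is visible of it) and "bbox" ([left, top, width, height] as shares, 0 to 1, of the picture: columns of its width, rows of its height, round what is visible of it).
- env.pinpoint(picture, name): "point" ([column, row] as shares, 0 to 1, of the picture: columns of its width, rows of its height: a listed point, or the origin of a listed thing).
The state is a dict: "time_s": time; "joint_positions": joint angles; "qvel": joint speeds; "tau": joint torques, N m; "tcp_pos": TCP position; "eef_rot": TCP orientation; "force": force on the tool from outside, world axes, zero at the start; "ft_torque": the same for the moment, N m; "gripper_width": opening from 0.0 (shut) to 1.0 (fully open).
Only numpy, scipy, OpenCV 4.12 (cv2) and the standard library are available. Lean on these libraries where they do the work, as an engineer would, in place of code of your own. Each camera call takes 0.05 s, during which the arm holds its last target.

## Working session

There is one attempt and no reset: what is moved stays moved. The work goes in short steps, Python scripts to look and compute and a shell command to move; the robot and the scene stay as the last step left them, time stands still between calls to the robot, and variables do not carry over. Pictures are saved under pics/ and viewed, and the job is handed in when it is done.

```bash
mkdir -p pics
cat > h.py <<'E'
import numpy as np, cv2
from bench import env
def save(c,n): cv2.imwrite(f'pics/{n}.png',c['img'][:,:,::-1])
E
python3 - <<'E'
from h import *
s=env.sense(); print(s['time_s'],s['tcp_pos'],s['force'],s['eef_rot'],s['gripper_width'])
for n in ('scene','top'):
    c=env.capture(n); save(c,n+'0')
    print(n,c['fx'],c['cx'],c['cy'],np.round(c['R'],3).tolist(),np.round(c['t'],1))
    for k in ('meter','strip_mid','door_edge','door_hinge','fresh_0_mid'):
        for d in env.pinpoint(c,k)[:3]: print(k,np.round(np.array(d['point'])*[560,420],1),d['conf'])
E
```

```text
0.0 [176.72979964 624.89152842 204.3822974 ] [0.19244698 0.72396857 0.45576113] [[-9.62214140e-01  2.72292629e-01 -8.20573754e-04]
 [ 2.72293675e-01  9.62212664e-01 -1.71577866e-03]
 [ 3.22372576e-04 -1.87438353e-03 -9.99998191e-01]] 0.9983610930539537
scene 484.68400458828523 284.6846297097211 207.50610465489098 [[0.584, -0.812, -0.004], [-0.398, -0.283, -0.873], [0.707, 0.511, -0.489]] [-367.6  284.8  480.3]
meter [273.3 261.9] 0.63
strip_mid [243.9 251. ] 0.67
door_edge [257.2 239.6] 0.78
door_hinge [291.2 230. ] 0.82
fresh_0_mid [328.1 318.2] 0.65
top 536.7305959805224 280.79691990062946 208.93975729642253 [[0.013, -1.0, -0.008], [-0.993, -0.012, -0.121], [0.121, 0.009, -0.993]] [-26.8 558.1 845.5]
meter [304.2 237.7] 0.68
strip_mid [292.8 264.3] 0.85
strip_mid [399.8 289.5] 0.71
door_edge [294.9 251.4] 0.67
door_hinge [310.7 212.7] 0.93
fresh_0_mid [396.8 290.8] 0.61
```

View pics/scene0.png

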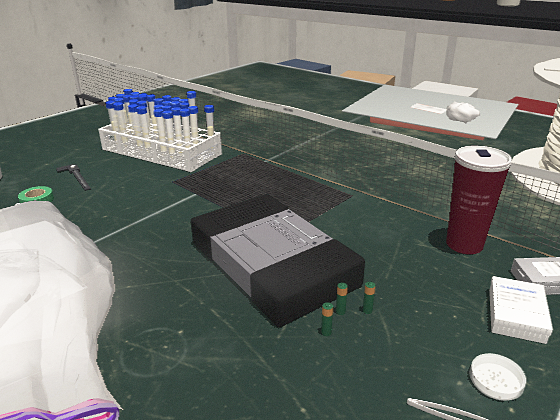

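View pics/top0.png

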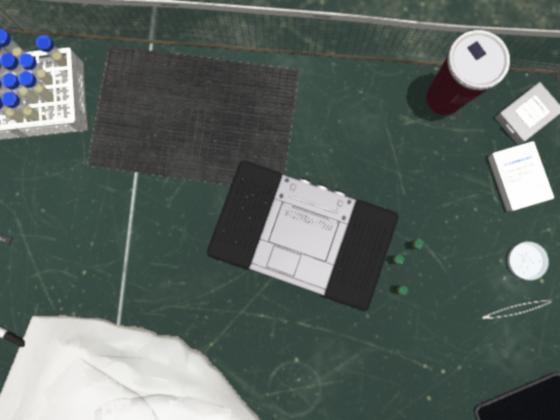

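Run:
```python
from h import *
from scipy.optimize import least_squares
c=env.capture('top')
R=np.array(c['R']);t=np.array(c['t']).ravel()
def back(u,v,z):
    d=R.T@np.array([(u-c['cx'])/c['fx'],(v-c['cy'])/c['fy'],1]); o=-R.T@t
    return o+d*(z-o[2])/d[2]
for k,z in (('strip_mid',52),('door_edge',52),('door_hinge',50),('meter',0),('fresh_0_mid',25)):
    for d in env.pinpoint(c,k)[:4]:
        p=np.array(d['point'])*[560,420]; print(k,p.round(1),back(*p,z).round(1),d['conf'])
for k in('meter','battery_door'):
  for d in env.silhouettes(c,k)[:2]:
    m=d['pixels'].astype(np.uint8); cs,_=cv2.findContours(m,0,2); q=max(cs,key=cv2.contourArea)
    print(k,d['conf'],m.sum()); 
    b=cv2.boxPoints(cv2.minAreaRect(q)); print([back(*p,52).round(1)[:2].tolist() for p in b])
```

```text
strip_mid [290.8 264.3] [468.1 -36.7  52. ] 0.78
strip_mid [298.1 249. ] [492.4 -48.   52. ] 0.45
door_edge [294.9 248.4] [493.3 -43.   52. ] 0.82
door_hinge [309.9 212.9] [550.6 -66.5  50. ] 0.83
meter [303.3 238.5] [512.7 -57.9   0. ] 0.74
fresh_0_mid [398.4 290.8] [ 428.2 -211.9   25. ] 0.55
meter 0.98 15574
[[482.5, 101.5], [645.9, 47.8], [554.0, -213.4], [395.0, -154.9]]
battery_door 0.87 2524
[[502.8, 1.1], [570.0, -20.2], [540.2, -112.6], [473.5, -90.7]]
battery_door 0.67 15387
[[481.3, 100.5], [644.2, 47.9], [554.0, -213.1], [395.5, -155.7]]
```

The scene view shows the meter near the centre, with its grey panel between black grips at about (275,255) and the fresh cells at about (345,300). The top view shows the meter at (303,237), and there are seam lines on the strip near (283,262). I'll rectify the panel to look closer.

```bash
cat >> h.py <<'E'
def proj(c,P):
    X=np.asarray(P)@np.array(c['R']).T+np.array(c['t']).ravel()
    return np.c_[X[:,0]/X[:,2]*c['fx']+c['cx'],X[:,1]/X[:,2]*c['fy']+c['cy']]
def mw(P,o,yaw):
    P=np.atleast_2d(np.asarray(P,float)); a=np.radians(yaw); 
    return np.c_[o[0]+np.cos(a)*P[:,0]-np.sin(a)*P[:,1],o[1]+np.sin(a)*P[:,0]+np.cos(a)*P[:,1],P[:,2]]
def rect(c,o,yaw,z=52,k=3):
    # image: col = -y, row = -x ; x -90..90, y -150..150
    src=[[90,150,z],[90,-150,z],[-90,-150,z],[-90,150,z]]
    H=cv2.getPerspectiveTransform(proj(c,mw(src,o,yaw)).astype(np.float32),np.float32([[0,0],[300*k,0],[300*k,180*k],[0,180*k]]))
    return cv2.warpPerspective(c['img'][:,:,::-1],H,(300*k,180*k),flags=cv2.INTER_CUBIC)
E
python3 - <<'E'
from h import *
from scipy.optimize import least_squares
cs=[env.capture('top'),env.capture('scene')]
obs=[]
P={'strip_mid':(-50,0,52),'door_edge':(-29.5,0,52),'door_hinge':(36,0,50),'meter':(0,0,0)}
# top contour fit
pts=[]
for c in cs:
  for k,p in P.items():
    d=env.pinpoint(c,k)
    if d: pts.append((c,p,np.array(d[0]['point'])*[560,420],k))
def f(q): return np.concatenate([(proj(c,mw(p,q[:2],q[2]))[0]-u) for c,p,u,k in pts])
r=least_squares(f,[515,-55,-18],loss='soft_l1'); print(r.x,f(r.x).round(1))
# silhouette fit: IoU maximise with box hull
from scipy.optimize import minimize
sil=[env.silhouettes(c,'meter')[0]['pixels'] for c in cs]
B=[[x,y,z] for x in(-80,80) for y in(-136,136) for z in(0,55)]
def g(q,sep=False):
    L=[]
    for c,m in zip(cs,sil):
        h=cv2.convexHull((proj(c,mw(B,q[:2],q[2]))*16).astype(np.int32))
        im=np.zeros((420,560),np.uint8); cv2.fillConvexPoly(im,h,1,cv2.LINE_8,4)
        L.append(1-(im.astype(bool)&m).sum()/(im.astype(bool)|m).sum())
    return L if sep else sum(L)
s=minimize(g,r.x,method='Nelder-Mead',options=dict(initial_simplex=r.x+np.array([[0,0,0],[6,0,0],[0,6,0],[0,0,4]])))
print(s.x,g(s.x,True)); q=s.x
im=rect(cs[0],q[:2],q[2],k=2.6)
cv2.imwrite('pics/rect0.png',im.astype(np.uint8))
d=env.pinpoint(cs[0],'fresh_0_mid');print([(np.array(e['point'])*[560,420],e['conf']) for e in d])
E
```

```text
[515.63817613 -54.37438882 -21.36101901] [ 2.3 -3.5  0.7 -0.9  0.2  2.3 -2.7 -2.2 -1.  -0.5 -1.2  3.1 -1.6  0.2
  1.   1.3]
[517.80241899 -53.73978915 -18.64548739] [np.float64(0.14775028121484812), np.float64(0.1551980724257671)]Traceback (most recent call last):
  File "<stdin>", line 27, in <module>
  File "h.py", line 14, in rect
    return cv2.warpPerspective(c['img'][:,:,::-1],H,(300*k,180*k),flags=cv2.INTER_CUBIC)
           ~~~~~~~~~~~~~~~~~~~^^^^^^^^^^^^^^^^^^^^^^^^^^^^^^^^^^^^^^^^^^^^^^^^^^^^^^^^^^
cv2.error: OpenCV(4.12.0) :-1: error: (-5:Bad argument) in function 'warpPerspective'
> Overload resolution failed:
>  - Can't parse 'dsize'. Sequence item with index 0 has a wrong type
>  - Can't parse 'dsize'. Sequence item with index 0 has a wrong type
```

Run:
```python
import cv2;im=cv2.imread('pics/rect0.png');print(im.shape)
```

```text
[ WARN:0@0.016] global loadsave.cpp:275 findDecoder imread_('pics/rect0.png'): can't open/read file: check file path/integrity
Traceback (most recent call last):
AttributeError: 'NoneType' object has no attribute 'shape'
```

```bash
sed -i 's/(300\*k,180\*k),flags/(int(300*k),int(180*k)),flags/' h.py
python3 - <<'E'
from h import *
from scipy.optimize import minimize
cs=[env.capture('top'),env.capture('scene')]
sil=[]
for c in cs:
    m=env.silhouettes(c,'meter')[0]['pixels'].astype(np.uint8)
    ct,_=cv2.findContours(m,0,2); h=cv2.convexHull(np.vstack([x for x in ct if cv2.contourArea(x)>50])); z=np.zeros_like(m); cv2.fillConvexPoly(z,h,1); sil.append(z.astype(bool)); print(m.sum(),z.sum())
B=[[x,y,z] for x in(-80,80) for y in(-136,136) for z in(0,55)]
def g(q,sep=False,w=(1,1)):
    L=[]
    for c,m in zip(cs,sil):
        h=cv2.convexHull((proj(c,mw(B,q[:2],q[2]))*16).astype(np.int32))
        im=np.zeros((420,560),np.uint8); cv2.fillConvexPoly(im,h,1,cv2.LINE_8,4)
        L.append(1-(im.astype(bool)&m).sum()/(im.astype(bool)|m).sum())
    return L if sep else np.dot(w,L)
for w in ((1,1),(1,0),(0,1)):
  x0=np.array([516,-54,-19.])
  s=minimize(g,x0,args=(False,w),method='Nelder-Mead',options=dict(initial_simplex=x0+np.array([[0,0,0],[6,0,0],[0,6,0],[0,0,4]])))
  print(w,s.x,g(s.x,True))
  if w==(1,1): q=s.x
cv2.imwrite('pics/rect0.png',rect(cs[0],q[:2],q[2],k=2.6))
cv2.imwrite('pics/rect1.png',rect(cs[1],q[:2],q[2],k=2.6))
E
```

```text
15392 18120
11903 13646
(1, 1) [516.96046881 -54.29904363 -18.94145749] [np.float64(0.04470316876269975), np.float64(0.03268808055023753)]
(1, 0) [517.01164852 -54.05465442 -18.43182004] [np.float64(0.04319192140936279), np.float64(0.03999155108075758)]
(0, 1) [517.56640532 -52.26811703 -18.6986538 ] [np.float64(0.05394326938842431), np.float64(0.030352573215808976)]
```

View pics/rect0.png

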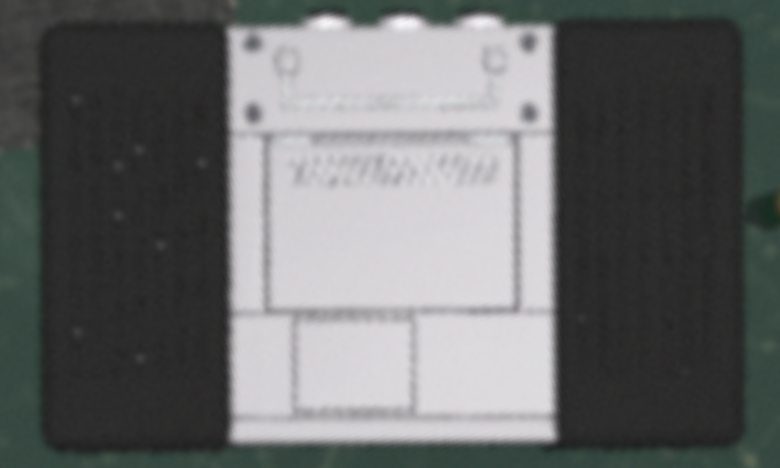

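View pics/rect1.png

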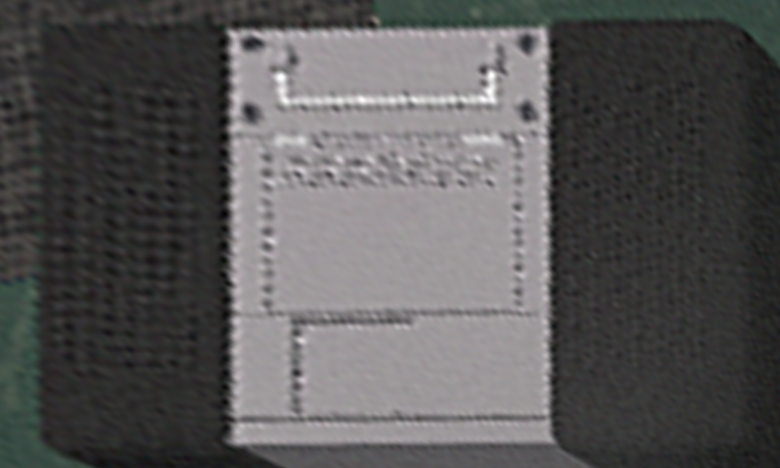

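The rectified panel shows an outline 46 mm wide on the strip, columns 294–415 and rows 317–412. Its centre is about meter (-50, +14), which I'll check by feel. The meter pose is (517, -54.3), yaw -18.9°. I'm closing the fingers, rising and moving over, keeping clear of the bag.

```bash
python3 -m jog '{"delta_pos": [[0,0,0.035],[0,0,0.035],[0.02,0,0.03],[0.03,0,0],[0.03,0,0],[0.03,-0.02,0],[0.03,-0.03,0],[0.03,-0.03,0],[0.03,-0.03,0],[0.03,-0.03,0]], "roll": [0,0,-0.0275,-0.0275,0,0,0,0,0,0]}' -1
python3 -m jog '{"delta_pos": [[0.03,-0.035,0],[0.03,-0.035,0],[0.007,-0.04,0],[0,-0.04,0],[0,-0.04,0],[0,-0.04,0],[0,-0.04,0],[0,-0.04,0],[0,-0.04,0],[0,-0.04,0]], "roll": [0,0,0,0,0,0,0,0,0,0]}' -1
python3 -m jog '{"delta_pos": [[0,-0.03,0],[0,-0.03,0],[0,-0.03,0],[0,-0.03,0],[0,0,0],[0,0,0]], "roll": [0,0,0,0,0,0]}' -1
```

```text
time_s: 2.63
tcp_pos: [405.9, 486.1, 305.5]
eef_rot: [[-0.946, 0.324, 0.0], [0.324, 0.946, 0.0], [-0.0, 0.0, -1.0]]
force: [0.9, 0.3, 0.2]
gripper_width: 0.328
time_s: 3.47
tcp_pos: [465.6, 102.6, 305.7]
eef_rot: [[-0.946, 0.324, 0.001], [0.324, 0.946, -0.0], [-0.001, 0.0, -1.0]]
force: [0.1, -0.0, -0.9]
gripper_width: 0.006
time_s: 3.97
tcp_pos: [466.0, -16.6, 305.5]
eef_rot: [[-0.945, 0.328, 0.0], [0.328, 0.945, 0.0], [-0.0, 0.0, -1.0]]
force: [-1.1, 0.8, -1.1]
gripper_width: 0.004
```

```bash
python3 -m jog '{"delta_pos": [[0.004,-0.004,-0.03],[0.004,-0.004,-0.035],[0,0,-0.035],[0,0,-0.035],[0,0,-0.035],[0,0,-0.03],[0,0,-0.02],[0,0,-0.01],[0,0,0],[0,0,0]], "roll": [0,0,0,0,0,0,0,0,0,0]}' -1
python3 - <<'E'
from h import *
s=env.sense(); print(s['tcp_pos'],s['force'])
for n in ('scene','top','wrist'):
    save(env.capture(n),n+'1')
E
```

```text
time_s: 4.8
tcp_pos: [474.6, -23.1, 76.1]
eef_rot: [[-0.946, 0.324, 0.001], [0.324, 0.946, -0.0], [-0.001, 0.0, -1.0]]
force: [0.7, 0.1, 0.7]
gripper_width: 0.004
[474.61920551 -23.09861589  76.09536497] [0.72713987 0.07774118 0.66802669]
```

View pics/scene1.png

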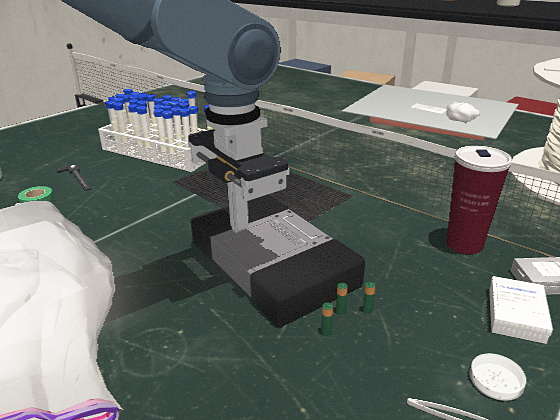

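View pics/wrist1.png

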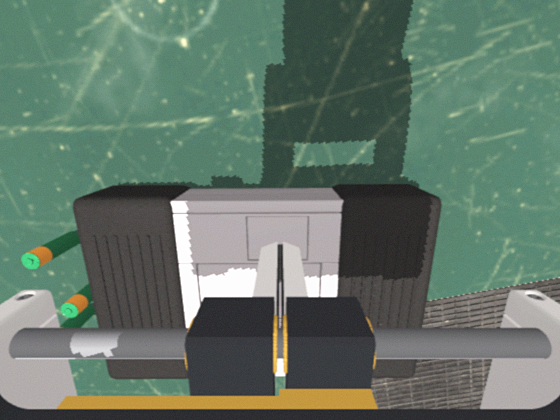

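In the wrist view the shut fingertips at (280,245) sit laterally within the outlined rectangle, columns 247–308. Next I'll go down gently and feel for it.

```bash
python3 -m jog '{"delta_pos": [[0,0,-0.008],[0,0,-0.007],[0,0,-0.004],[0,0,-0.002],[0,0,0],[0,0,0]], "roll": [0,0,0,0,0,0]}' -1
python3 -m jog '{"delta_pos": [[0,0,-0.0015],[0,0,-0.0015],[0,0,0],[0,0,0]], "roll": [0,0,0,0]}'
python3 -m jog '{"delta_pos": [[0,0,-0.001],[0,0,-0.001],[0,0,0],[0,0,0]], "roll": [0,0,0,0]}'
```

```text
time_s: 5.45
tcp_pos: [474.0, -23.7, 54.3]
eef_rot: [[-0.946, 0.325, -0.0], [0.325, 0.946, 0.0], [0.0, -0.0, -1.0]]
force: [-0.3, 0.5, 0.2]
gripper_width: 0.003
time_s: 5.78
tcp_pos: [474.2, -23.7, 51.5]
eef_rot: [[-0.946, 0.325, 0.0], [0.325, 0.946, -0.0], [-0.0, 0.0, -1.0]]
force: [-1.4, 0.1, -0.3]
gripper_width: -0.001
time_s: 6.12
tcp_pos: [474.2, -23.7, 49.6]
eef_rot: [[-0.946, 0.325, 0.0], [0.325, 0.946, -0.0], [-0.0, -0.0, -1.0]]
force: [-0.9, -0.4, 3.3]
gripper_width: 0.007
```

At z = 49.6, below the strip surface, I feel only 3 N. So it yields and this is the button. I'll keep pressing.

```bash
python3 -m jog '{"delta_pos": [[0,0,-0.001],[0,0,-0.001],[0,0,-0.001],[0,0,0],[0,0,0]], "roll": [0,0,0,0,0]}'
python3 - <<'E'
from h import *
c=env.capture('scene');save(c,'scene2');
d=env.pinpoint(c,'door_edge');print([(np.array(e['point'])*[560,420],e['conf']) for e in d[:2]])
E
```

```text
time_s: 6.53
tcp_pos: [474.1, -23.7, 46.5]
eef_rot: [[-0.946, 0.325, -0.0], [0.325, 0.946, -0.0], [0.0, -0.0, -1.0]]
force: [-1.1, 0.3, 4.3]
gripper_width: 0.007
[(array([262.808, 218.988]), 0.85), (array([272.72 , 264.012]), 0.59)]
```

View pics/scene2.png

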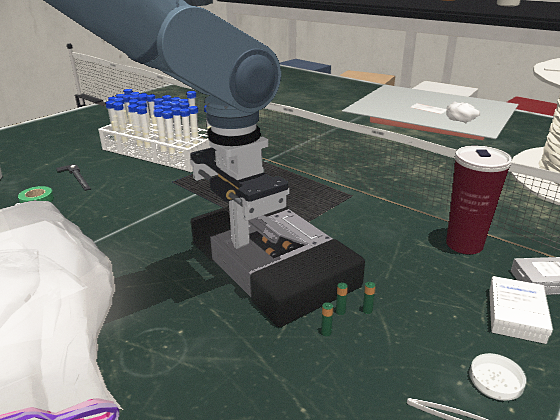

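The door has sprung up and the spent cells are visible at about (280,245). I'm letting go and rising to pushing height.

```bash
python3 -m jog '{"delta_pos": [[0,0,0.006],[0,0,0.01],[0,0,0.012],[0,0,0.012],[0,0,0.004],[0,0,0],[0,0,0]], "roll": [0,0,0,0,0,0,0]}'
python3 - <<'E'
from h import *
c=env.capture('scene');save(c,'scene3')
for n in('top','wrist'):
  save(env.capture(n),n+'3')
d=env.pinpoint(c,'door_edge');print([(np.array(e['point'])*[560,420],e['conf']) for e in d[:2]])
for th in (.8,.9,1,1.1,1.2): print(th,proj(c,mw([[36-65.5*np.cos(th)+2*np.sin(th),0,50+65.5*np.sin(th)+2*np.cos(th)]],(517,-54.3),-18.9)))
E
```

```text
time_s: 7.22
tcp_pos: [474.0, -23.7, 90.5]
eef_rot: [[-0.946, 0.325, 0.0], [0.325, 0.946, -0.0], [-0.0, -0.0, -1.0]]
force: [-0.2, -0.4, 0.3]
gripper_width: 0.002
[(array([271.096, 207.48 ]), 0.89)]
0.8 [[266.61500001 214.3202429 ]]
0.9 [[269.22239931 211.10337224]]
1 [[272.03664933 208.10940596]]
1.1 [[275.02400193 205.37259589]]
1.2 [[278.14868452 202.92345229]]
```

View pics/scene3.png

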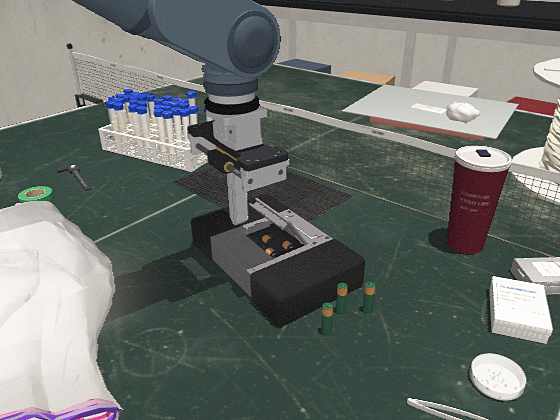

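View pics/wrist3.png

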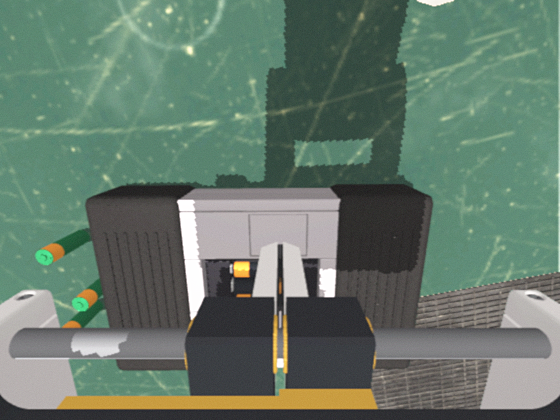

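The door rests at about 1.0 rad: its edge is seen at (271,207), and the model gives (272,208). I'll push it along meter +x, at z ≈ 88.

```bash
python3 -m jog '{"delta_pos": [[0.005,-0.008,-0.001],[0.006,-0.007,-0.001],[0.008,-0.003,0],[0.008,-0.003,0],[0.008,-0.003,0],[0.006,-0.002,0],[0.006,-0.002,0],[0.006,-0.002,0]], "roll": [0,0,0,0,0,0,0,0]}'
python3 -m jog '{"delta_pos": [[0.006,-0.002,0],[0.006,-0.002,0],[0.006,-0.002,0],[0.006,-0.002,0],[0,0,0],[0,0,0]], "roll": [0,0,0,0,0,0]}'
python3 - <<'E'
from h import *
p=env.sense()['tcp_pos']; d=np.array(p[:2])-[517,-54.3];a=np.radians(-18.9)
print('meter xy',d@[np.cos(a),np.sin(a)],d@[-np.sin(a),np.cos(a)])
c=env.capture('scene');save(c,'scene4')
E
```

```text
time_s: 8.08
tcp_pos: [527.8, -53.8, 88.4]
eef_rot: [[-0.946, 0.325, 0.0], [0.325, 0.946, 0.0], [-0.0, 0.0, -1.0]]
force: [-1.1, -0.7, 0.5]
gripper_width: 0.005
time_s: 8.58
tcp_pos: [550.9, -61.6, 88.2]
eef_rot: [[-0.946, 0.325, -0.001], [0.325, 0.946, 0.0], [0.001, -0.0, -1.0]]
force: [-3.1, 0.6, 1.2]
gripper_width: 0.006
meter xy 34.387560623533695 4.093374891982514
```

View pics/scene4.png

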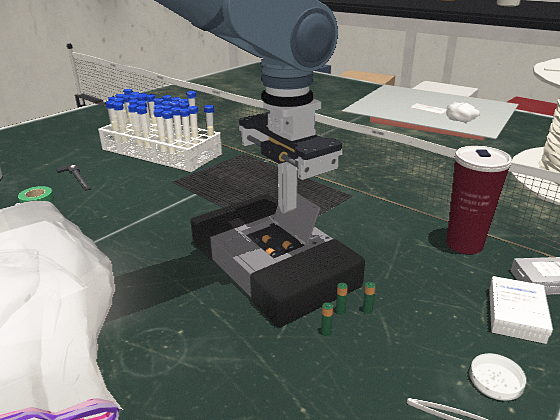

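The door leans past upright at about (305,215). I'll nudge it a little more, then back off and check.

```bash
python3 -m jog '{"delta_pos": [[0.003,-0.001,0],[0.003,-0.001,0],[0,0,0],[-0.008,0.003,0],[-0.015,0.005,0],[-0.02,0.007,0.005],[-0.02,0.007,0.02],[0,0,0.03],[0,0,0.035],[0,0,0.035]], "roll": [0,0,0,0,0,0,0,0,0,0]}'
python3 -m jog '{"delta_pos": [[-0.02,0.007,0.03],[-0.02,0.007,0.03],[-0.03,0.02,0.03],[-0.03,0.04,0],[0,0.04,0],[0,0.04,0],[0,0.04,0],[0,0,0]], "roll": [0,0,0,0,0,0,0,0]}'
python3 - <<'E'
from h import *
c=env.capture('scene');save(c,'scene5');print(env.sense()['force'])
d=env.pinpoint(c,'door_edge');print([(np.array(e['point'])*[560,420],e['conf']) for e in d[:2]])
for th in (1.5,1.6,1.7,1.8,1.9,1.95): print(th,proj(c,mw([[36-65.5*np.cos(th)+2*np.sin(th),0,50+65.5*np.sin(th)+2*np.cos(th)]],(517,-54.3),-18.9)))
t=env.capture('top');save(t,'top5')
cv2.imwrite('pics/rect5.png',rect(t,(517,-54.3),-18.9,k=2.6))
d=env.pinpoint(t,'door_edge');print([(np.array(e['point'])*[560,420],e['conf']) for e in d[:2]])
for th in (1.5,1.6,1.7,1.8,1.9,1.95): print(th,proj(t,mw([[36-65.5*np.cos(th)+2*np.sin(th),0,50+65.5*np.sin(th)+2*np.cos(th)]],(517,-54.3),-18.9)))
E
```

```text
time_s: 9.47
tcp_pos: [493.6, -41.5, 214.6]
eef_rot: [[-0.946, 0.325, 0.001], [0.325, 0.946, -0.0], [-0.001, -0.0, -1.0]]
force: [0.5, -1.5, -0.7]
gripper_width: 0.006
time_s: 10.13
tcp_pos: [401.7, 148.9, 300.7]
eef_rot: [[-0.949, 0.317, 0.002], [0.317, 0.949, 0.002], [-0.002, 0.003, -1.0]]
force: [-0.4, -0.0, -1.0]
gripper_width: 0.0
[ 0.33854688 -0.57615018  0.26523561]
[(array([301.224, 195.09 ]), 0.58), (array([289.296, 234.192]), 0.23)]
1.5 [[287.97186809 197.54255791]]
1.6 [[291.26973404 196.46129557]]
1.7 [[294.51766218 195.75260125]]
1.8 [[297.68064655 195.4191427 ]]
1.9 [[300.7256538  195.45903125]]
1.95 [[302.19422347 195.61720722]]
[(array([316.792, 191.604]), 0.6)]
1.5 [[310.99330305 209.26987126]]
1.6 [[312.44815014 205.1507946 ]]
1.7 [[313.86794348 201.12379862]]
1.8 [[315.23534372 197.23810267]]
1.9 [[316.53398888 193.54026035]]
1.95 [[317.15275347 191.77540064]]
```

View pics/scene5.png

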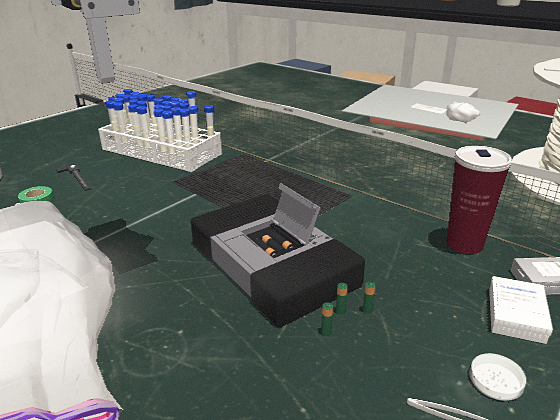

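View pics/rect5.png

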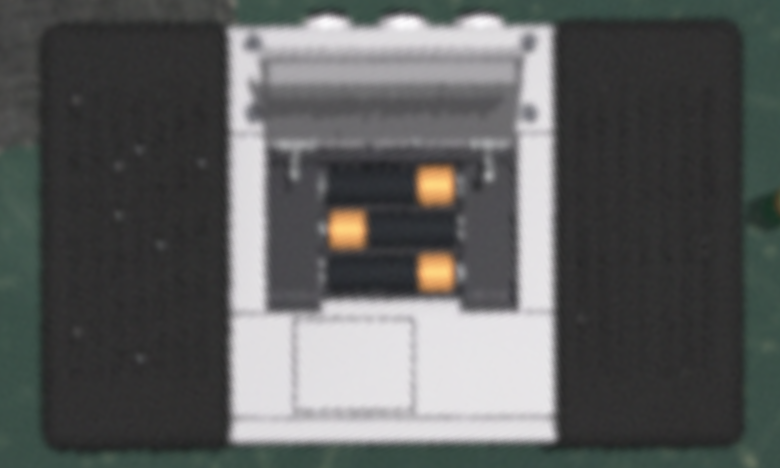

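The door is fully back: its edge matches about 1.95 rad in both cameras. The spent cells lie in the bay at (395,230), the fresh ones still stand, and the button looks flush. The robot is clear, so I'm handing in.

```bash
python3 -c "
from bench import env
print(env.job_done())"
```

```text
the job is handed in; nothing more can be done
None
```

The battery door is open and fully back, and I've handed the job in; no verdict was reported. It took about 10 s of the 64 s allowed.

**What I did:** The button's outline showed faintly in the top camera, at about y = +14 mm along the strip. So I came down there with the fingers shut instead of feeling along the whole strip. It gave way under about 3–4 N to z = 46.5 mm, roughly 5 mm of travel, and the door sprang up to about 1.0 rad. I then pushed the door's inner side past upright until it fell back, and moved the arm well away.

**Last checks:**
- **Door:** its edge matches about 1.9–1.95 rad in both the scene and top cameras, though both detections had only moderate confidence (about 0.6).
- **Batteries:** by eye in the pictures, the three spent ones lie in the bay and the three fresh ones stand upright. I did not measure their positions.
- **Button:** it looks flush again in the top view, but I had no direct reading of its travel.
- **Arm:** the wrist force reads only noise, under 1 N, so the robot is touching nothing.

No check failed or disagreed.

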